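# Knock a stuck coil out of its curing mould and box it

### The job

A coil is stuck in the pocket of the small metal curing mould. Take the wooden-handled drift, push its rod in through the round hole in the back of the mould to drive the coil out onto the ledge in front, then lay the drift flat on the bench and set the coil down gently, flat on the floor of the empty cell of the divided box. Leave the other coils and everything else on the bench where they are.

Things in the scene. Friction and masses are not known exactly. Their poses are not given: they have to be found in the camera images.
- mould: Fixed curing mould: aluminium block 64 mm wide, top 56 mm above the bench, from x = -32 mm (back face) to +20 mm (mouth), on a dark steel base plate 76 mm wide, 8 mm thick, flush with the back face and running on in front as a flat ledge to x = +108 mm. Origin on the bench under the pocket's centre; +x points out of the mouth, z up
- access_hole (a point): centre of the round access hole, on the back face of the mould (mould x = -32 mm, 26 mm above the bench); the hole is 24 mm in diameter and runs 12 mm along mould +x into the pocket; axes as the mould's
- pocket_mouth (a point): centre of the pocket's mouth (mould x = +20 mm, 26 mm high). The pocket is roofed, 38 mm wide, 40 mm deep, from the base plate's top (z = 8 mm) to z = 46 mm. Rubber pads in its side walls grip the coil: it takes a steady push of about 5 to 10 N until the coil's rear passes mould x = +11 mm, then it slides freely
- coil: the stuck coil: 34 mm long (its x, the winding axis) by 36 by 36 mm, about 130 g, black square flanges, copper winding, closed flat ends the rod can push on. Origin under its centre, z up. At the start it sits in the pocket, x along the mould's x, rear end 2 mm off the pocket's back wall, front end 4 mm inside the mouth
- coil_center (a point): the centre of the stuck coil, 18 mm above its origin
- drift: the knock-out drift, loose on the bench, 120 g: wooden handle 70 mm long (x), 28 mm wide (y), 32 mm high (z), with a steel rod 10 mm in diameter standing 85 mm out of the middle of the handle's front (+x) end. Origin under the handle's centre, z up. It balances about 20 mm ahead of the handle's centre
- drift_grip (a point): the middle of the drift's handle, on the rod's line, 16 mm above the drift's origin; lying flat it is 14 to 16 mm above the bench
- drift_tip (a point): the tip of the drift's rod, on its axis, 120 mm ahead of drift_grip
- box: Fixed grey plastic divided box, 124 by 124 mm, 24 mm high, walls, dividers and floor 4 mm thick; one divider each way makes four cells 56 mm square, 20 mm deep, centred 30 mm either side of the box's centre in its x and y. Origin on the bench under its centre. Coils in it reach 16 mm above its rim. Three cells hold a coil; which is empty varies
- free_cell: a thin felt patch in the middle of the empty cell: origin at the centre of that cell's floor, 4 mm above the bench; axes as the box's
- boxed0: one of the three finished coils already standing in the divided box, same shape and size as the stuck coil; origin under its centre, on the box floor
- boxed1: one of the three finished coils already standing in the divided box, same shape and size as the stuck coil; origin under its centre, on the box floor
- boxed2: one of the three finished coils already standing in the divided box, same shape and size as the stuck coil; origin under its centre, on the box floor
- spool: bystander: upright spool of copper wire, 68 mm across, 60 mm high; origin under its centre
- tin: bystander: tin, 60 mm across, 85 mm high; origin under its centre
- screwdriver: bystander: screwdriver lying on the bench along its x, about 0.2 m long; origin near its middle
- brush: bystander: flat brush lying on the bench along its x; origin near its middle
- tape: bystander: roll of tape lying flat, 76 mm across, 22 mm high; origin under its centre

How it is judged:
By the outcome, as a careful person would: the job done as asked, in the order asked, and still so for the second after the job is handed in, with the robot touching nothing.
It also fails if it takes over 51 s, if anything falls off the work surface, if the arm or the gripper's body presses on something with over 40 N, if the wrist force passes 120 N, or if a joint passes its speed limit or range.

### The arm

A 6-joint arm with a two-finger parallel gripper is mounted at the origin on the work surface. World frame = base frame: x ahead of the robot, y to its left, z up, the work surface at z = 0. Lengths are in m, angles in rad, forces in N, time in s.
With the tool pointing down it reaches from about 0.325 to 0.925 m from the base axis. Payload 3.1 kg.
Tool frame: the origin (TCP) lies at the very end of the fingers, on their centre line; the grasp point (between the pads) lies 19 mm behind it; z points along the fingers, y is the direction in which the jaws open and shut (so a half turn about z gives the same grasp; the last joint's range is limited). The gripper opens to 85 mm and grips with 20 to 120 N. Pads are 22 mm wide; open, the fingers measure 114 mm over their backs; the gripper's body (76 mm by 85 mm) begins 54 mm behind the grasp point. The pads swing forward as they close: fully open they stand 13 mm farther back than shut.
Start: joints at [1.089, 0.217, 1.613, -0, 1.311, -0.112], TCP at [0.226, 0.583, 0.231] pointing down, gripper open.
Joint ranges: [-2.75, 2.75], [-0.78, 2.1], [0.31, 2.55], [-1.13, 4.27], [0.13, 2.63], [-2.58, 2.58]. Speed limits (rad/s): [2.79, 2.79, 3.14, 3.14, 3.14, 3.14].

### API

Orientations are given as a 3x3 rotation matrix whose columns are the frame's x, y, z axes.
In Python, from plant import ctrl gives the robot as it stands. The module is installed in compiled form; this text tells all that it offers.
- The arm moves only by the tool servo_tool, never from a script. Its argument "steps" is a list of rows, each a list of 3 entries, a list of its own where there are three numbers: the shift along the tool's x, y, z in units of 800 mm (1.0 is 800 mm), then the turn, a rotation vector about the tool's x, y, z in units of 120 degrees (1.0 is 120 degrees), then the closure, from 0 (fully open) to 1 (shut). In form: [[[x, y, z], [rx, ry, rz], grip], ...]. A call has 1 to 12 rows; each row is the pose to reach, as a shift and turn from the pose measured when the call began, along the tool's axes at that moment; what a row does not reach only later rows make up. A row lasts 1/10 s, in which the tool goes at most 50 mm and 8.59 degrees, less where a joint would pass 70% of its speed; a pose out of reach is approached as far as the arm can. A call with a number of a shift or a turn outside -1 to 1 is refused whole. A call with a gripper value outside its range is refused whole. The fingers move at their own pace and stop on an object; "force" is the grip in N (left out, the last holds). Time passes only in rows, so rows that repeat a pose let the fingers close. It gives the time, the measured TCP pose, the force and the opening at its end, in the units of the state.
- ctrl.read_state(): the state, without advancing time (a new reading comes with each control period).
- ctrl.snapshot(name): name is "scene" or "top" or "wrist"; returns the picture (384x512x3 uint8, red, green, blue); there is no depth.
- ctrl.calibration(name): a dict with "intrinsics" (3x3 intrinsics, pixels), "extrinsics" (4x4, takes a point from camera to world coordinates); the wrist camera has in their place "tool_from_camera" (4x4, takes a point from camera to tool coordinates, whose origin is the TCP and whose axes are the flange's). Camera axes: x right, y down, z forward; pixel columns grow to the right and rows downward; lengths in m; the calibration is good to about 2 mm. A picture is of the moment at which its call begins: read the wrist's pose just before it. calibration takes no time and is no camera call.
- ctrl.close_job(): hands the job in, once; it reports no verdict.
The state is a dict: "time_s": time; "q": joint angles; "qd": joint speeds; "tau": joint torques, N m; "ee_pos": TCP position; "orientation": TCP orientation; "ft_force": force on the tool from outside, world axes, zero at the start; "wrist_torque": the same for the moment, N m; "opening": finger opening in m.
Only numpy, scipy, OpenCV 4.12 (cv2) and the standard library are available. Lean on these libraries where they do the work, as an engineer would, in place of code of your own. Each camera call takes 0.05 s, during which the arm holds its last target.

## Working session

There is one attempt and no reset: what is moved stays moved. The work goes in short steps, Python scripts to look and compute and a tool call to move; the robot and the scene stay as the last step left them, time stands still between calls to the robot, and variables do not carry over. Pictures are saved under pics/ and viewed, and the job is handed in when it is done.

Besides the shell and the picture viewer there is one more tool, called after "Request:" as name(argument=value, ...) on one line, values as JSON. servo_tool: Moves the arm, as the interface text tells. Shifts and turns lie within -1 to 1; 1 stands for 800 mm of shift or 120 degrees of turn. Its arguments: {"type":"object","properties":{"steps":{"type":"array","items":{"type":"array"}},"force":{"type":"number"}},"required":["steps"]}

```bash
mkdir -p pics; python3 - <<'E'
from plant import ctrl
import cv2
for n in("scene","top"):
    im=ctrl.snapshot(n); cv2.imwrite(f"pics/{n}0.png",im[:,:,::-1]); c=ctrl.calibration(n); print(n,c)
print(ctrl.calibration("wrist"))
print(ctrl.read_state())
E
```

```text
scene {'intrinsics': array([[375.96866741,   0.        , 254.47540426],
       [  0.        , 375.96866741, 192.49126611],
       [  0.        ,   0.        ,   1.        ]]), 'extrinsics': array([[-0.75525154,  0.49704646, -0.42724692,  0.93002826],
       [ 0.65540487,  0.57897192, -0.48501132,  0.42475871],
       [ 0.00629081, -0.64632525, -0.7630361 ,  0.74502449],
       [ 0.        ,  0.        ,  0.        ,  1.        ]])}
top {'intrinsics': array([[423.88513219,   0.        , 256.24548901],
       [  0.        , 423.88513219, 185.83173305],
       [  0.        ,   0.        ,   1.        ]]), 'extrinsics': array([[ 6.06196747e-03, -9.97778390e-01,  6.63440798e-02,
         4.29668712e-01],
       [-9.99981601e-01, -6.03379105e-03,  6.25068781e-04,
         8.35714879e-03],
       [-2.23373807e-04, -6.63466483e-02, -9.97796609e-01,
         1.38726659e+00],
       [ 0.00000000e+00,  0.00000000e+00,  0.00000000e+00,
         1.00000000e+00]])}
{'intrinsics': array([[286.41550582,   0.        , 258.59422318],
       [  0.        , 286.41550582, 194.36974197],
       [  0.     
[... 469 characters left out ...]
62e+00, -3.48941578e-05,
        1.31133463e+00, -1.12178434e-01]), 'qd': array([ 0.00091811, -0.00203216, -0.00237877, -0.00052986, -0.0021102 ,
        0.0008156 ]), 'tau': array([-1.30919205e-03, -3.98078585e+01, -3.04970706e+01, -2.12178275e-04,
        4.24297090e-03, -8.49299767e-06]), 'ee_pos': array([0.22550228, 0.58208099, 0.23005894]), 'orientation': array([[-9.32409267e-01,  3.61402710e-01, -1.02008332e-03],
       [ 3.61404083e-01,  9.32407098e-01, -2.02281507e-03],
       [ 2.20082077e-04, -2.25475379e-03, -9.99997434e-01]]), 'ft_force': array([-0.12288811,  0.21908233,  0.36466769]), 'wrist_torque': array([-0.03234842, -0.00223083, -0.02722431]), 'opening': 0.08538733217268486}
```

View pics/scene0.png

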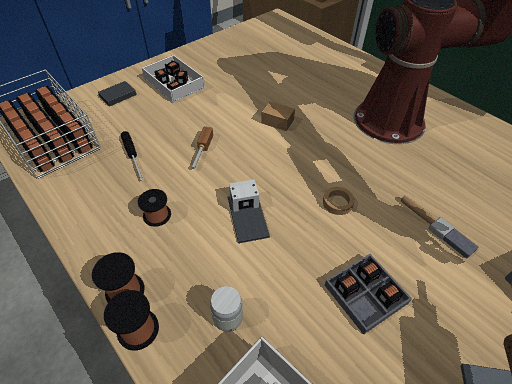

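View pics/top0.png

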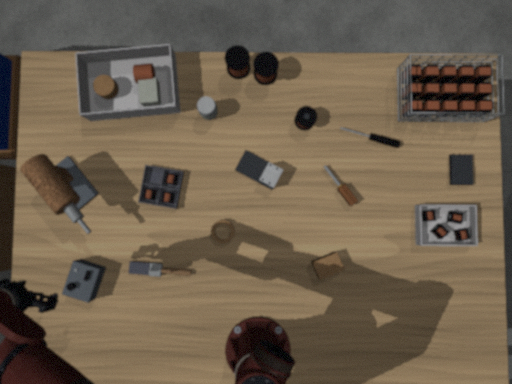

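```bash
cat > h.py <<'E'
import numpy as np,cv2
from plant import ctrl
def crop(name,src,x0,y0,x1,y1,s):
    im=cv2.imread(src)[y0:y1,x0:x1]; cv2.imwrite(name,cv2.resize(im,None,fx=s,fy=s,interpolation=cv2.INTER_CUBIC))
def ray(n,uv):
    c=ctrl.calibration(n);K=c['intrinsics'];E=c['extrinsics']
    d=E[:3,:3]@np.linalg.inv(K)@np.array([uv[0],uv[1],1.]);return E[:3,3],d
def pz(n,uv,z):
    o,d=ray(n,uv);return (o+d*(z-o[2])/d[2])
def proj(n,P):
    c=ctrl.calibration(n);K=c['intrinsics'];E=c['extrinsics']
    p=K@(E[:3,:3].T@(np.array(P)-E[:3,3]));return p[:2]/p[2]
def pose():
    s=ctrl.read_state();return s['ee_pos'],s['orientation']
def wE(p,R):
    c=ctrl.calibration('wrist');T=np.eye(4);T[:3,:3]=R;T[:3,3]=p;return c['intrinsics'],T@c['tool_from_camera']
def wpz(uv,z,p,R):
    K,E=wE(p,R);d=E[:3,:3]@np.linalg.inv(K)@np.array([uv[0],uv[1],1.]);o=E[:3,3];return o+d*(z-o[2])/d[2]
def wproj(P,p,R):
    K,E=wE(p,R);q=K@(E[:3,:3].T@(np.array(P)-E[:3,3]));return q[:2]/q[2]
E
python3 - <<'E'
from h import *
crop("pics/t1.png","pics/top0.png",225,140,365,215,5.5)
crop("pics/s1.png","pics/scene0.png",180,110,300,250,4)
crop("pics/s2.png","pics/scene0.png",310,240,420,340,5)
crop("pics/t2.png","pics/top0.png",130,155,200,215,8)
E
```

```text
(no output)
```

View pics/t1.png

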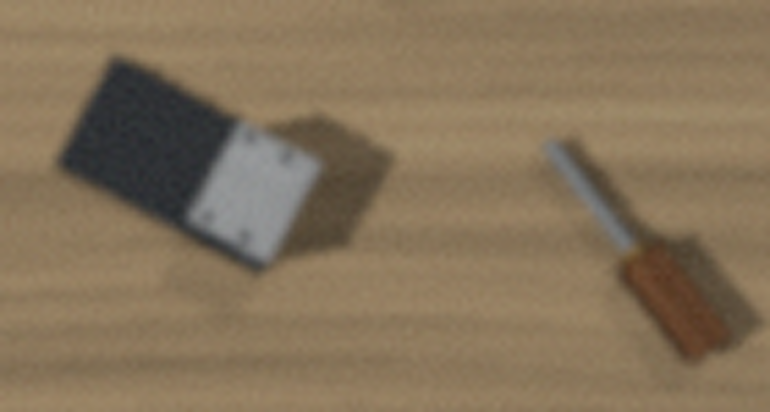

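View pics/s1.png

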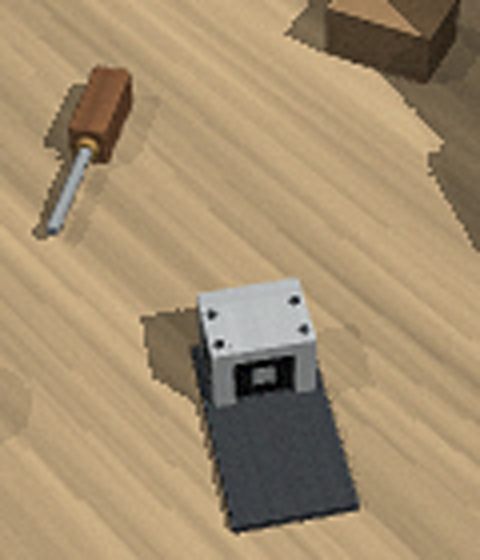

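View pics/t2.png

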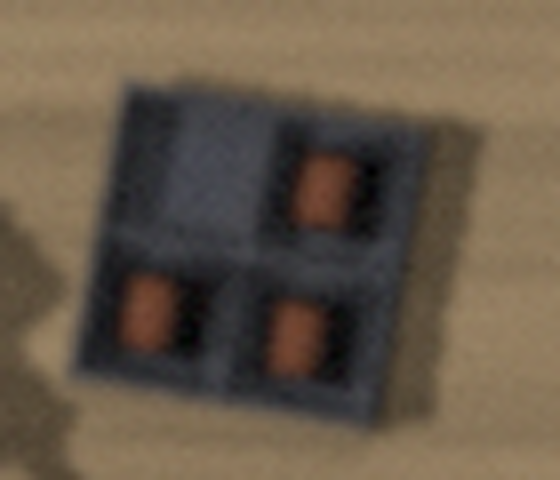

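View pics/s2.png

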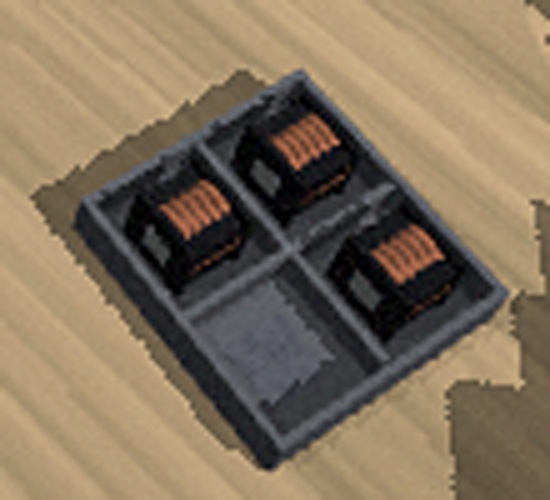

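```bash
cat > fit.py <<'E'
from h import *
from scipy.optimize import least_squares
def T(U,s,o): return ((np.array(U)+.5)/s-.5+np.array(o))
def fit(obs,x0):
    def P(v,l):
        c,s=np.cos(v[2]),np.sin(v[2]); return [v[0]+c*l[0]-s*l[1],v[1]+s*l[0]+c*l[1],l[2]]
    def r(v): return np.concatenate([proj(n,P(v,l))-uv for n,l,uv in obs])
    R=least_squares(r,x0,loss='soft_l1'); return R.x,np.round(r(R.x).reshape(-1,2),1).tolist()
E
python3 - <<'E'
from fit import *
t=lambda U:T(U,5.5,(225,140)); s=lambda U:T(U,4,(180,110)); b=lambda U:T(U,8,(130,155)); sb=lambda U:T(U,5,(310,240))
M=[('top',(.02,.032,.056),t((187,218))),('top',(.02,-.032,.056),t((240,120))),('top',(-.032,.032,.056),t((265,268))),('top',(-.032,-.032,.056),t((325,160))),('top',(.108,.038,.008),t((60,162))),('top',(.108,-.038,.008),t((115,57))),
('scene',(.02,.032,.056),s((316,347))),('scene',(.02,-.032,.056),s((213,358))),('scene',(-.032,.032,.056),s((299,279))),('scene',(-.032,-.032,.056),s((198,295))),('scene',(.108,.038,.008),s((357,500))),('scene',(.108,-.038,.008),s((235,520)))]
print('mould',fit(M[:6],[.43,-.03,.5]),fit(M[6:],[.43,-.03,.5]),fit(M,[.43,-.03,.5]))
D=[('top',(.12,0,.015),t((550,145))),('top',(.035,.014,.031),t((622,270))),('top',(-.035,-.014,.031),t((735,340))),('top',(-.035,.014,.031),t((692,362))),
('scene',(.12,0,.015),s((53,232))),('scene',(.035,0,.015),s((90,142))),('scene',(-.035,0,.031),s((115,68)))]
print('drift',fit(D[:4],[.4,-.2,.8]),fit(D,[.4,-.2,.8]))
B=[('top',(-.062,.062,.024),b((75,375))),('top',(.062,.062,.024),b((127,82))),('top',(.062,-.062,.024),b((430,125))),('top',(-.062,-.062,.024),b((375,425))),
('scene',(-.062,-.062,.024),sb((300,73))),('scene',(-.062,.062,.024),sb((508,293))),('scene',(.062,.062,.024),sb((275,440))),('scene',(.062,-.062,.024),sb((80,203)))]
print('box',fit(B[:4],[.4,.2,0]),fit(B[4:],[.4,.2,0]),fit(B,[.4,.2,0]))
E
```

```text
mould (array([ 0.55721601, -0.03187628,  1.07587009]), [[0.3, 0.2], [0.4, 0.3], [0.6, -1.0], [-0.6, 0.9], [-1.2, 0.3], [0.0, -0.9]]) (array([ 0.55889227, -0.03390838,  1.07419489]), [[0.4, -1.8], [-0.2, -0.1], [-0.0, -0.5], [-0.3, -0.4], [0.8, 0.9], [-0.6, 1.7]]) (array([ 0.55845641, -0.03322978,  1.07704922]), [[0.8, -0.2], [0.8, -0.1], [1.1, -1.4], [-0.2, 0.5], [-0.8, -0.1], [0.4, -1.2], [0.8, -1.7], [0.2, -0.0], [0.2, -0.4], [0.0, -0.3], [1.2, 0.9], [-0.1, 1.8]])
drift (array([ 0.49249691, -0.2840817 ,  0.641511  ]), [[-0.2, -0.5], [0.0, 0.0], [-0.3, -0.3], [0.5, 0.9]]) (array([ 0.49327033, -0.28522648,  0.64425997]), [[0.1, -0.6], [0.4, -0.2], [0.0, -0.6], [0.9, 0.7], [0.2, 0.0], [0.4, 1.4], [0.7, -0.1]])
box (array([ 0.51809443,  0.31610579, -0.15275561]), [[-0.2, 0.5], [0.0, -0.8], [-0.1, -0.1], [0.3, 0.3]]) (array([ 0.51984155,  0.31581863, -0.17422591]), [[-0.0, -1.1], [0.0, 0.3], [0.4, 2.1], [-0.5, -1.0]]) (array([ 0.51925597,  0.31589552, -0.16735418]), [[-0.4, -0.2], [0.4, -1.4], [0.2, -0.2], [0.0, 0.2], [-0.1, -1.3], [0.2, -0.1], [0.9, 2.0], [-0.3, -0.9]])
```

```bash
cat >> h.py <<'E'
from scipy.spatial.transform import Rotation as Ro
def Rdown(yy,tilt=None): # yy: world yaw (deg) of tool y, tool z down
    a=np.radians(yy);y=np.array([np.cos(a),np.sin(a),0]);z=np.array([0,0,-1.]);return np.c_[np.cross(y,z),y,z]
def go(P,yy):
    p,R=pose();s=R.T@(np.array(P)-p)/.8;r=Ro.from_matrix(R.T@Rdown(yy)).as_rotvec()/np.radians(120)
    print('shift',np.round(s,4).tolist(),'turn',np.round(r,4).tolist(),'rows>=',round(max(np.linalg.norm(s)*.8/.05,np.linalg.norm(r)*120/8.59),1))
def st():
    s=ctrl.read_state();R=s['orientation'];print('t',round(s['time_s'],2),np.round(s['ee_pos'],4),'yy',round(np.degrees(np.arctan2(R[1,1],R[0,1])),2),'z',np.round(R[:,2],4),'F',np.round(s['ft_force'],1),'op',round(s['opening'],4),'q',np.round(s['q'],2))
E
python3 -c "
from h import *
go([.475,-.265,.2],-53.1)"
```

```text
shift [-0.6735, -0.8745, 0.0394] turn [-0.0007, 0.0011, 1.0159] rows>= 17.7
```

Request:
servo_tool(steps=[[[-0.6735,-0.8745,0.0394],[0,0,0.99],0],[[-0.6735,-0.8745,0.0394],[0,0,0.99],0],[[-0.6735,-0.8745,0.0394],[0,0,0.99],0],[[-0.6735,-0.8745,0.0394],[0,0,0.99],0],[[-0.6735,-0.8745,0.0394],[0,0,0.99],0],[[-0.6735,-0.8745,0.0394],[0,0,0.99],0],[[-0.6735,-0.8745,0.0394],[0,0,0.99],0],[[-0.6735,-0.8745,0.0394],[0,0,0.99],0],[[-0.6735,-0.8745,0.0394],[0,0,0.99],0],[[-0.6735,-0.8745,0.0394],[0,0,0.99],0],[[-0.6735,-0.8745,0.0394],[0,0,0.99],0],[[-0.6735,-0.8745,0.0394],[0,0,0.99],0]])

```text
time_s: 1.3
ee_pos: [0.3948, 0.0055, 0.2099]
orientation: [[0.569, 0.822, -0.0], [0.822, -0.569, -0.002], [-0.001, 0.001, -1.0]]
ft_force: [0.8, 1.1, -0.1]
opening: 0.0852
```

```bash
python3 -c "
from h import *
st();go([.475,-.265,.2],-53.1)"
```

```text
t 1.3 [0.3948 0.0055 0.2099] yy -34.69 z [-0.     -0.0017 -1.    ] F [ 0.8  1.1 -0.1] op 0.0852 q [-0.16 -0.29  2.14 -0.    1.29  0.44]
shift [-0.221, 0.2749, 0.0129] turn [0.0006, 0.0006, 0.1534] rows>= 5.6
```

Request:
servo_tool(steps=[[[-0.221,0.2749,0.0129],[0.0006,0.0006,0.1534],0],[[-0.221,0.2749,0.0129],[0.0006,0.0006,0.1534],0],[[-0.221,0.2749,0.0129],[0.0006,0.0006,0.1534],0],[[-0.221,0.2749,0.0129],[0.0006,0.0006,0.1534],0],[[-0.221,0.2749,0.0129],[0.0006,0.0006,0.1534],0],[[-0.221,0.2749,0.0129],[0.0006,0.0006,0.1534],0],[[-0.221,0.2749,0.0129],[0.0006,0.0006,0.1534],0],[[-0.221,0.2749,0.0129],[0.0006,0.0006,0.1534],0]])

```text
time_s: 2.1
ee_pos: [0.4744, -0.2652, 0.1991]
orientation: [[0.801, 0.599, -0.002], [0.599, -0.801, 0.002], [-0.0, -0.002, -1.0]]
ft_force: [-0.4, 0.5, -0.9]
opening: 0.0855
```

```bash
python3 -c "
from h import *
st();im=ctrl.snapshot('wrist');cv2.imwrite('pics/w1.png',cv2.resize(im[:,:,::-1],None,fx=1.5,fy=1.5,interpolation=cv2.INTER_CUBIC))"
```

```text
t 2.1 [ 0.4744 -0.2652  0.1991] yy -53.19 z [-0.0016  0.0017 -1.    ] F [-0.4  0.5 -0.9] op 0.0855 q [-0.64  0.08  1.84  0.    1.23  0.29]
```

View pics/w1.png

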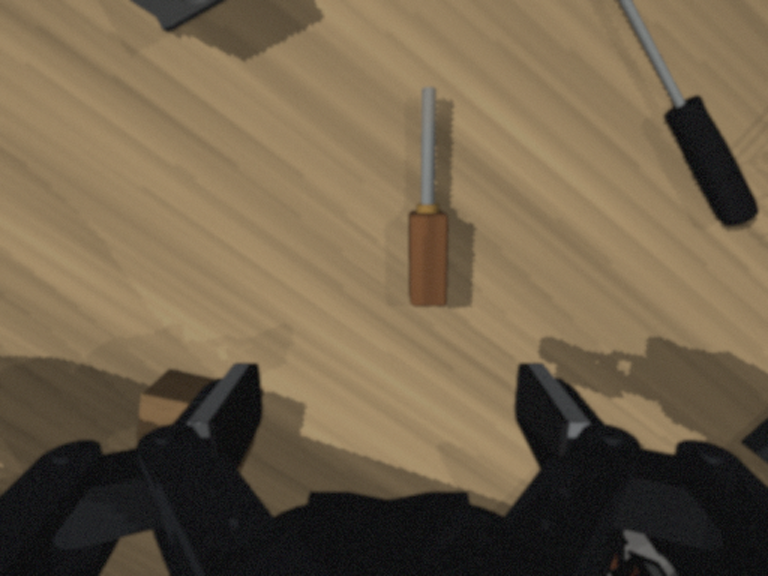

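```bash
python3 - <<'E'
from h import *
p,R=pose()
w=lambda U,z:wpz(T(U),z,p,R)
T=lambda U:(np.array(U)+.5)/1.5-.5
tip=w((429,90),.015);f=w((428.5,213),.030);b=w((428.2,304),.031);j=w((428,207),.02)
print(tip,j,f,b,np.linalg.norm(f-b)); g=(f+b)/2
d=tip-g;print(g,np.degrees(np.arctan2(d[1],d[0])),np.hypot(*d[:2]),np.degrees(np.arctan2(*(f-b)[1::-1])))
print(w((409,270),.030)-w((447,270),.030))
E
```

```text
[ 0.58997557 -0.21285821  0.015     ] [ 0.52658359 -0.26154171  0.02      ] [ 0.52364702 -0.26321683  0.03      ] [ 0.4698675  -0.30536632  0.031     ] 0.06833604511167608
[ 0.49675726 -0.28429158  0.0305    ] 37.46301312179253 0.11744096330322723 38.08743272491684
[-0.016997    0.02265486  0.        ]
```

```bash
python3 -c "
from h import *
go([.498,-.2835,.06],-52.7);go([.498,-.2835,.004],-52.7)"
```

```text
shift [0.0093, 0.0374, 0.1739] turn [-0.0011, 0.0001, -0.0035] rows>= 2.8
shift [0.0093, 0.0376, 0.2439] turn [-0.0011, 0.0001, -0.0035] rows>= 4.0
```

Request:
servo_tool(steps=[[[0.0093,0.0374,0.1],[-0.0011,0.0001,-0.0035],0],[[0.0093,0.0374,0.174],[-0.0011,0.0001,-0.0035],0],[[0.0093,0.0374,0.2],[-0.0011,0.0001,-0.0035],0],[[0.0093,0.0376,0.225],[-0.0011,0.0001,-0.0035],0],[[0.0093,0.0376,0.244],[-0.0011,0.0001,-0.0035],0],[[0.0093,0.0376,0.244],[-0.0011,0.0001,-0.0035],0]])

```text
time_s: 2.75
ee_pos: [0.496, -0.2808, 0.0017]
orientation: [[0.795, 0.607, -0.005], [0.607, -0.795, 0.004], [-0.002, -0.006, -1.0]]
ft_force: [0.5, -0.5, -0.1]
opening: 0.0853
```

```bash
python3 -c "
from h import *
st()
p,R=pose()
im=ctrl.snapshot('wrist');cv2.imwrite('pics/w2.png',cv2.resize(im[:,:,::-1],None,fx=1.5,fy=1.5,interpolation=cv2.INTER_CUBIC))"
```

```text
t 2.75 [ 0.496  -0.2808  0.0017] yy -52.61 z [-0.0048  0.0036 -1.    ] F [ 0.5 -0.5 -0.1] op 0.0853 q [-0.64  0.41  1.86  0.    0.88  0.28]
```

View pics/w2.png

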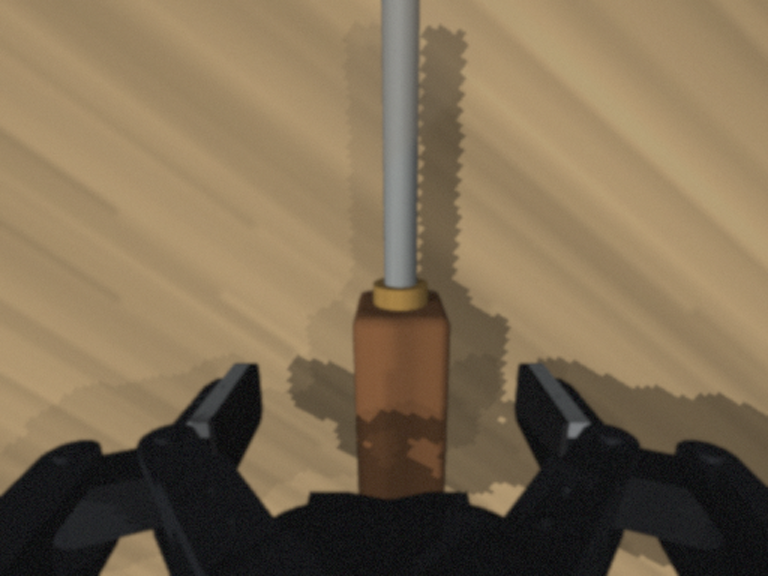

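Request:
servo_tool(steps=[[[0,0.0045,-0.003],[0,0,0],0],[[0,0.0045,-0.003],[0,0,0],0.4],[[0,0.0045,-0.003],[0,0,0],0.6],[[0,0.0045,-0.003],[0,0,0],1],[[0,0.0045,-0.003],[0,0,0],1],[[0,0.0045,-0.003],[0,0,0],1],[[0,0.0045,-0.003],[0,0,0],1],[[0,0.0045,-0.003],[0,0,0],1]], force=90)

```text
time_s: 3.6
ee_pos: [0.5006, -0.2858, 0.0072]
orientation: [[0.795, 0.607, 0.0], [0.607, -0.795, -0.0], [0.0, 0.0, -1.0]]
ft_force: [-1.1, 0.5, 5.1]
opening: 0.0267
```

```bash
python3 -c "
from h import *
st()"
```

```text
t 3.6 [ 0.5006 -0.2858  0.0072] yy -52.63 z [ 2.e-04 -1.e-04 -1.e+00] F [-1.1  0.5  5.1] op 0.0267 q [-0.64  0.41  1.85  0.    0.89  0.28]
```

```bash
python3 -c "
from h import *
go([.475,-.187,.15],-28.3)"
```

```text
shift [0.0495, -0.1176, -0.1785] turn [0.0001, -0.0, -0.2028] rows>= 3.5
```

Request:
servo_tool(steps=[[[0,0,-0.04],[0,0,0],1],[[0,0,-0.09],[0,0,0],1],[[0.0495,-0.1176,-0.1785],[0,0,-0.2028],1],[[0.0495,-0.1176,-0.1785],[0,0,-0.2028],1],[[0.0495,-0.1176,-0.1785],[0,0,-0.2028],1],[[0.0495,-0.1176,-0.1785],[0,0,-0.2028],1],[[0.0495,-0.1176,-0.1785],[0,0,-0.2028],1],[[0.0495,-0.1176,-0.1785],[0,0,-0.2028],1]])

```text
time_s: 4.4
ee_pos: [0.4743, -0.1873, 0.1486]
orientation: [[0.476, 0.88, -0.002], [0.88, -0.476, 0.001], [-0.0, -0.002, -1.0]]
ft_force: [-0.2, 0.0, -1.8]
opening: 0.0264
```

```bash
python3 -c "
from h import *
st()
im=ctrl.snapshot('wrist');cv2.imwrite('pics/w3.png',cv2.resize(im[:,:,::-1],None,fx=1.5,fy=1.5,interpolation=cv2.INTER_CUBIC))
im=ctrl.snapshot('scene');cv2.imwrite('pics/s3f.png',im[:,:,::-1]);crop('pics/s3.png','pics/s3f.png',170,80,320,250,3.5)"
```

```text
t 4.4 [ 0.4743 -0.1873  0.1486] yy -28.39 z [-1.9e-03  6.0e-04 -1.0e+00] F [-0.2  0.  -1.8] op 0.0264 q [-0.51  0.06  1.95 -0.    1.13 -0.02]
```

View pics/w3.png

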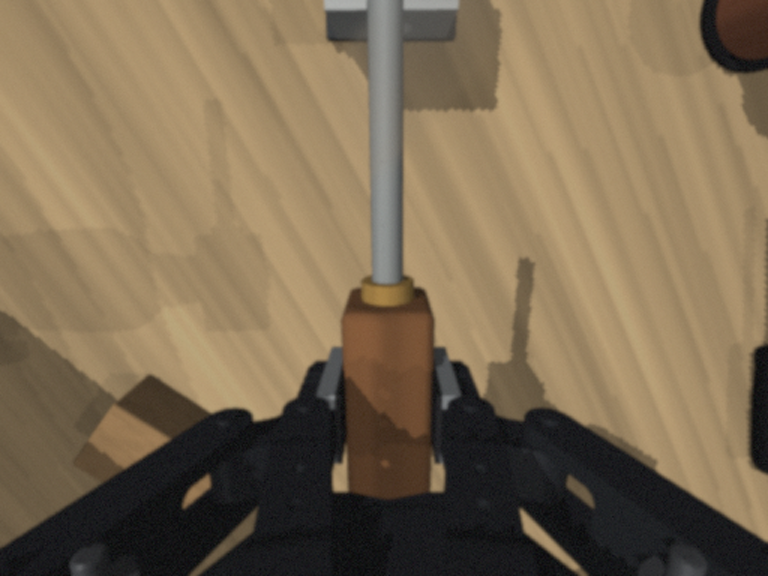

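View pics/s3.png

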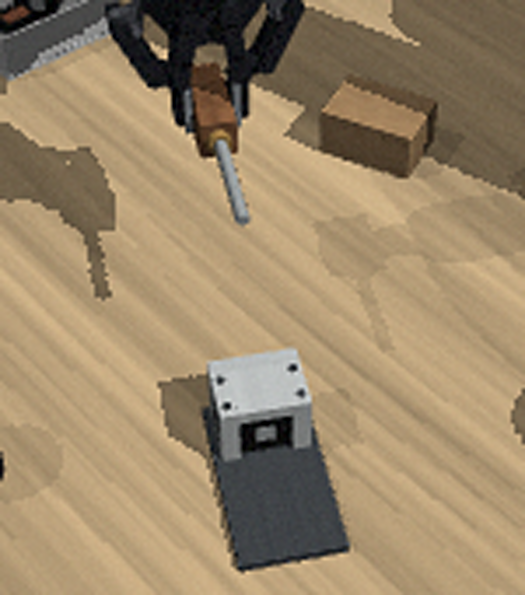

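```bash
python3 - <<'E'
from h import *
p=np.array([.4743,-.1873,.1486]);s=ctrl.read_state();R=s['orientation']
T=lambda U:(np.array(U)+.5)/1.5-.5
l=wpz(T((327,40)),0.0,p,R);r=wpz(T((457,40)),0.0,p,R);print('base back bottom',l,r,np.linalg.norm(l-r),(l+r)/2)
l8=wpz(T((327,11)),.056,p,R);r8=wpz(T((457,11)),.056,p,R);print('top back',l8,r8,np.linalg.norm(l8-r8),(l8+r8)/2)
d=r-l;print(np.degrees(np.arctan2(d[1],d[0]))+90)
# scene tip: intersect with plane containing grip & rod dir
x=R[:,0];x=np.array([x[0],x[1],0]);x/=np.linalg.norm(x);n=np.cross(x,[0,0,1])
for U in [(242,217),(217,137)]:
    uv=(np.array(U)+.5)/3.5-.5+np.array([170,80]);o,dd=ray('scene',uv);t=((p-o)@n)/(dd@n);P=o+t*dd;print(P,(P-p)@x,P[2]-p[2])
E
python3 -c "
import sys;sys.path.insert(0,'.')
from h import *
crop('pics/s3b.png','pics/s3f.png',215,110,255,150,15)"
```

```text
base back bottom [ 0.5112553 -0.0420272  0.       ] [ 0.58024142 -0.07942772  0.        ] 0.07847217842102831 [ 0.54574836 -0.06072746  0.        ]
top back [ 0.51720856 -0.04720748  0.056     ] [ 0.57201816 -0.07693003  0.056     ] 0.0623500027393897 [ 0.54461336 -0.06206875  0.056     ]
61.53585781170426
[ 0.52764039 -0.08863446  0.15756068] 0.11216098053627994 0.00896067566550468
[ 0.48306585 -0.17108551  0.15067871] 0.018432303506032092 0.002078710276914697
```

View pics/s3b.png

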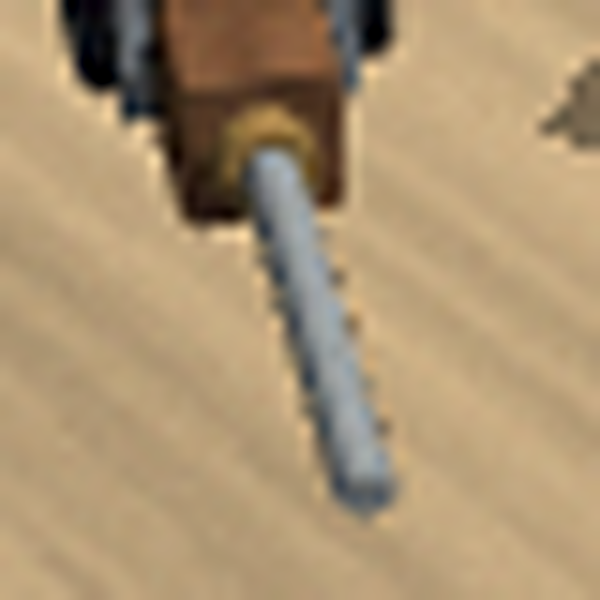

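```bash
python3 - <<'E'
from h import *
p=np.array([.4743,-.1873,.1486]);s=ctrl.read_state();R=s['orientation'];x=R[:,0];y=R[:,1]
x0=(lambda U:(np.array(U)+.5)/15-.5+np.array([215,110]))
from scipy.optimize import least_squares
ot,ob=x0((367,487)),x0((266,165))
# unknown: yaw dev a, pitch b, dz, along offset
def pts(v):
    a,b,dz,al=v; d=x+a*y+b*np.array([0,0,1]); g=p+np.array([0,0,dz])+al*x; return g+.12*d,g+.037*d
f=lambda v:np.r_[(proj('scene',pts(v)[0])-ot),(proj('scene',pts(v)[1])-ob)]
print(least_squares(f,[0,0,.01,0]).x)
for b in (-.05,0,.05):
  for dz in (.005,.009): print(b,dz,np.round(f([0,b,dz,-.003]),2))
# wrist constraint: rod at top of img col 386 row0, bottom 387 row 280
T=lambda U:(np.array(U)+.5)/1.5-.5
for U in((386,2),(387,280),(388,400)):
    P=wpz(T(U),p[2]+.009,p,R);print(R.T@(P-p))
E
```

```text
[-0.01002779  0.02698622  0.00065507 -0.01209125]
-0.05 0.005 [0.29 4.24 0.49 1.85]
-0.05 0.009 [0.25 2.96 0.43 0.56]
0 0.005 [0.23 2.32 0.47 1.26]
0 0.009 [ 0.19  1.02  0.4  -0.04]
0.05 0.005 [0.17 0.38 0.44 0.66]
0.05 0.009 [ 0.12 -0.93  0.38 -0.64]
[ 1.14830695e-01  4.61557874e-05 -9.02268509e-03]
[ 0.03688735  0.0002084  -0.00900774]
[-0.00655984  0.00049798 -0.00899987]
```

```bash
python3 -c "
from h import *
go([.4762,-.1883,.0155],-28.4)"
```

```text
shift [0.0003, 0.0029, 0.1663] turn [-0.0011, 0.0001, 0.0] rows>= 2.7
```

Request:
servo_tool(steps=[[[0,0.0029,0.05],[-0.0011,0.0001,0],1],[[0,0.0029,0.09],[-0.0011,0.0001,0],1],[[0,0.0029,0.13],[-0.0011,0.0001,0],1],[[0,0.0029,0.155],[-0.0011,0.0001,0],1],[[0,0.0029,0.1665],[-0.0011,0.0001,0],1],[[0,0.0029,0.1665],[-0.0011,0.0001,0],1],[[0,0.0029,0.1665],[-0.0011,0.0001,0],1]])

```text
time_s: 5.2
ee_pos: [0.4768, -0.1892, 0.0158]
orientation: [[0.476, 0.879, 0.001], [0.879, -0.476, -0.0], [0.0, 0.001, -1.0]]
ft_force: [1.1, 0.2, -0.6]
opening: 0.0261
```

```bash
python3 -c "
from h import *
st()
im=ctrl.snapshot('wrist');cv2.imwrite('pics/w4.png',cv2.resize(im[:,:,::-1],None,fx=1.5,fy=1.5,interpolation=cv2.INTER_CUBIC))
im=ctrl.snapshot('scene');cv2.imwrite('pics/s4f.png',im[:,:,::-1]);crop('pics/s4.png','pics/s4f.png',190,110,290,250,4.2)
im=ctrl.snapshot('top');cv2.imwrite('pics/t4f.png',im[:,:,::-1]);crop('pics/t4.png','pics/t4f.png',240,140,340,220,7)
st()"
```

```text
t 5.2 [ 0.4768 -0.1892  0.0158] yy -28.43 z [ 9.e-04 -5.e-04 -1.e+00] F [ 1.1  0.2 -0.6] op 0.0261 q [-0.51  0.28  2.    0.    0.86 -0.02]
t 5.35 [ 0.4775 -0.1893  0.0169] yy -28.41 z [ 0.0029 -0.0016 -1.    ] F [ 0.2 -0.8 -0.1] op 0.0264 q [-0.51  0.28  2.    0.    0.86 -0.02]
```

View pics/w4.png

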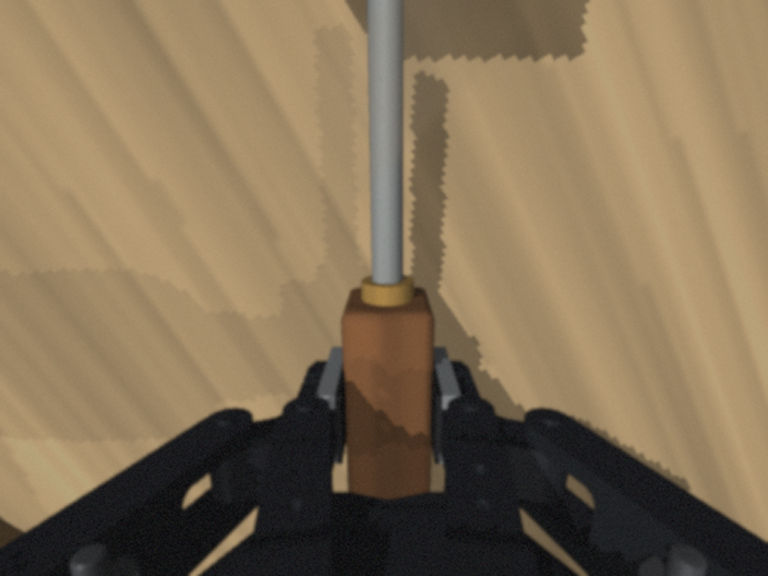

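View pics/s4.png

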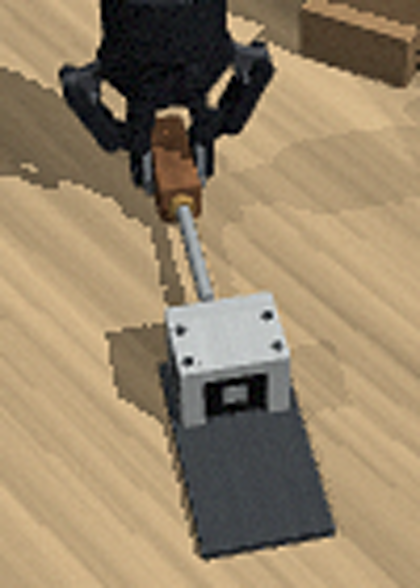

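View pics/t4.png

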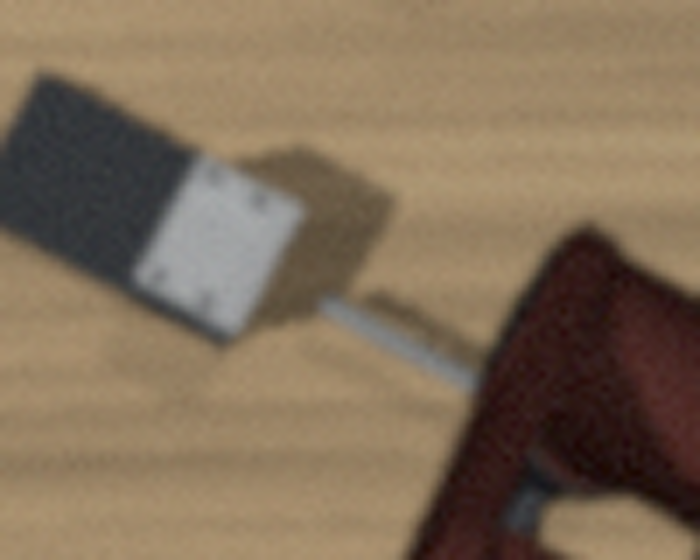

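```bash
python3 - <<'E'
from fit import *
t=lambda U:T(U,7,(240,140)); s=lambda U:T(U,4.2,(190,110))
a=pz('top',t((327,302)),.026);b=pz('top',t((473,380)),.026);print(a,b)
# mould in same picture
M=[('top',(.02,.032,.056),t((133,270))),('top',(.02,-.032,.056),t((198,150))),('top',(-.032,.032,.056),t((235,335))),('top',(-.032,-.032,.056),t((305,208))),('top',(.108,-.038,.008),t((42,70))),
('top',(-.032,.038,.008),t((225,347)))]
m,r=fit(M,[.55,-.03,1.07]);print(m,r)
S=[('scene',(.02,.032,.056),s((290,360))),('scene',(.02,-.032,.056),s((183,374))),('scene',(-.032,.032,.056),s((270,293))),('scene',(-.032,-.032,.056),s((167,309))),('scene',(.108,.038,.008),s((334,530))),('scene',(.108,-.038,.008),s((203,553)))]
ms,r2=fit(S,[.55,-.03,1.07]);print(ms,r2)
def loc(m,P):
    c,q=np.cos(m[2]),np.sin(m[2]);d=P[:2]-m[:2];return c*d[0]+q*d[1],-q*d[0]+c*d[1]
print('top',loc(m,a),loc(m,b))
for z in(.02,.026,.032):
    print('scene',z,loc(ms,pz('scene',s((207,297)),z)),loc(ms,pz('scene',s((185,215)),z)))
E
```

```text
[ 0.53082528 -0.08745745  0.026     ] [ 0.49531638 -0.15454644  0.026     ]
[ 0.55846959 -0.03108464  1.07732577] [[0.1, 0.9], [0.5, 0.3], [0.0, -0.5], [-0.3, -0.1], [-0.3, -0.8], [0.0, 0.3]]
[ 0.55917673 -0.03336392  1.06913001] [[0.4, -0.5], [-0.5, 0.5], [0.6, -0.3], [-0.4, -0.1], [0.4, 0.0], [-0.4, 0.2]]
top (np.float64(-0.06274190651454106), np.float64(-0.002356784605200106)) (np.float64(-0.13864683889373708), np.float64(-0.0028633597001052405))
scene 0.02 (np.float64(-0.06806986666073588), np.float64(-0.0013518288879042634)) (np.float64(-0.14133975884309155), np.float64(-0.002032445171696484))
scene 0.026 (np.float64(-0.06270661463478851), np.float64(-0.0022083432869155206)) (np.float64(-0.13537015577542955), np.float64(-0.0028833270744615253))
scene 0.032 (np.float64(-0.05734336260884122), np.float64(-0.003064857685926837)) (np.float64(-0.12940055270776754), np.float64(-0.003734208977226511))
```

Request:
servo_tool(steps=[[[0,-0.0025,0],[0,0,0],1],[[0.015,-0.0025,0],[0,0,0],1],[[0.03,-0.0025,0],[0,0,0],1],[[0.042,-0.0025,0],[0,0,0],1],[[0.05,-0.0025,0],[0,0,0],1],[[0.056,-0.0025,0],[0,0,0],1],[[0.061,-0.0025,0],[0,0,0],1],[[0.065,-0.0025,0],[0,0,0],1]])

```text
time_s: 6.15
ee_pos: [0.4998, -0.1439, 0.0169]
orientation: [[0.474, 0.881, 0.0], [0.881, -0.474, -0.005], [-0.004, 0.003, -1.0]]
ft_force: [-3.9, -6.1, 0.2]
opening: 0.0261
```

```bash
python3 -c "
from h import *
st()
im=ctrl.snapshot('wrist');cv2.imwrite('pics/w5.png',cv2.resize(im[:,:,::-1],None,fx=1.5,fy=1.5,interpolation=cv2.INTER_CUBIC))
im=ctrl.snapshot('scene');cv2.imwrite('pics/s5f.png',im[:,:,::-1]);crop('pics/s5.png','pics/s5f.png',190,110,290,250,4.2)
st()"
```

```text
t 6.15 [ 0.4998 -0.1439  0.0169] yy -28.27 z [ 4.0e-04 -4.9e-03 -1.0e+00] F [-3.9 -6.1  0.2] op 0.0261 q [-0.41  0.29  1.99 -0.01  0.86  0.08]
t 6.25 [ 0.4999 -0.1436  0.0169] yy -28.29 z [ 9.0e-04 -4.1e-03 -1.0e+00] F [-2.8 -4.9  0.8] op 0.0262 q [-0.41  0.29  1.99 -0.    0.86  0.08]
```

View pics/w5.png

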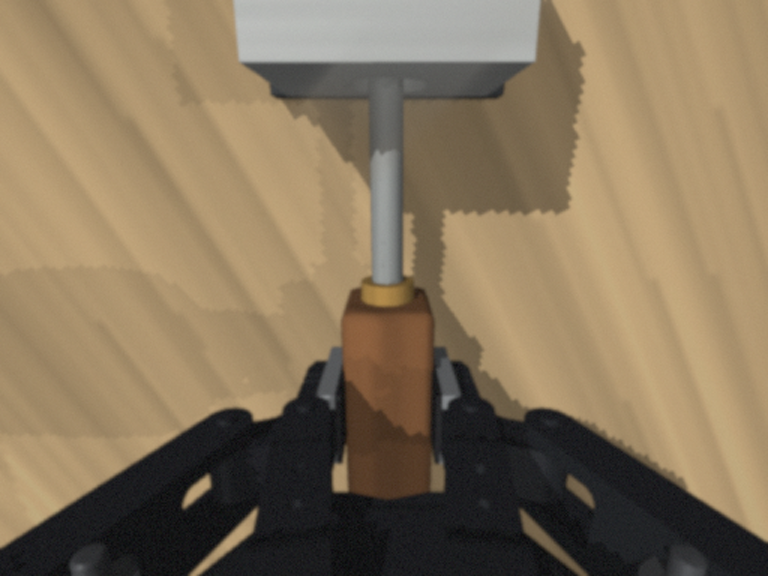

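View pics/s5.png

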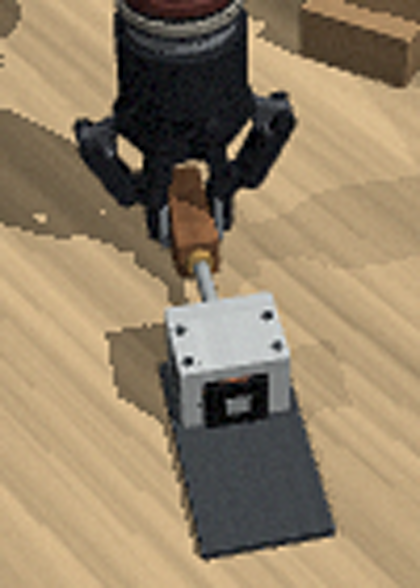

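Request:
servo_tool(steps=[[[0.008,0,0],[0,0,0],1],[[0.016,0,0],[0,0,0],1],[[0.024,0,0],[0,0,0],1],[[0.031,0,0],[0,0,0],1],[[0.037,0,0],[0,0,0],1],[[0.043,0,0],[0,0,0],1],[[0.049,0,0],[0,0,0],1],[[0.055,0,0],[0,0,0],1],[[0.061,0,0],[0,0,0],1],[[0.066,0,0],[0,0,0],1],[[0.07,0,0],[0,0,0],1],[[0.0715,0,0],[0,0,0],1]])

```text
time_s: 7.45
ee_pos: [0.5272, -0.0929, 0.0167]
orientation: [[0.474, 0.881, 0.001], [0.881, -0.474, -0.004], [-0.003, 0.003, -1.0]]
ft_force: [-0.4, -0.7, -1.3]
opening: 0.0262
```

```bash
python3 -c "
from h import *
st()
im=ctrl.snapshot('wrist');cv2.imwrite('pics/w6.png',cv2.resize(im[:,:,::-1],None,fx=1.5,fy=1.5,interpolation=cv2.INTER_CUBIC))
im=ctrl.snapshot('scene');cv2.imwrite('pics/s6f.png',im[:,:,::-1]);crop('pics/s6.png','pics/s6f.png',190,110,290,250,4.2)
st()"
```

```text
t 7.45 [ 0.5272 -0.0929  0.0167] yy -28.28 z [ 9.e-04 -4.e-03 -1.e+00] F [-0.4 -0.7 -1.3] op 0.0262 q [-0.3   0.32  1.95 -0.    0.87  0.19]
t 7.55 [ 0.5272 -0.093   0.0167] yy -28.29 z [ 0.0011 -0.0038 -1.    ] F [ 0.4 -0.2 -0.9] op 0.0265 q [-0.3   0.32  1.95 -0.    0.87  0.19]
```

View pics/w6.png

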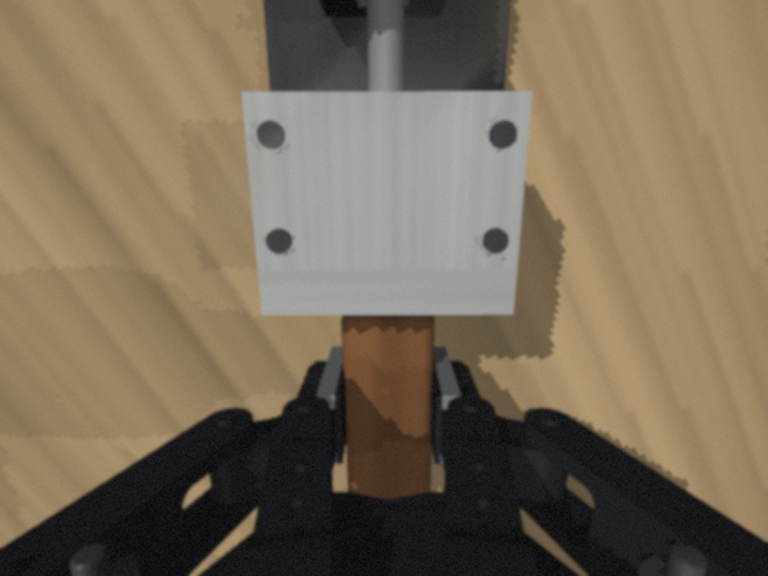

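View pics/s6.png

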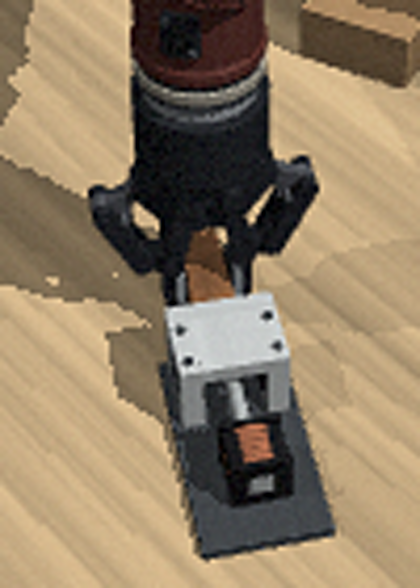

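Request:
servo_tool(steps=[[[-0.02,0,0],[0,0,0],1],[[-0.05,0,0],[0,0,0],1],[[-0.08,0,0],[0,0,0],1],[[-0.11,0,0],[0,0,0],1],[[-0.14,0,0],[0,0,0],1],[[-0.162,0,0.003],[0,0,0],1],[[-0.168,0,0.008],[0,0,0],1],[[-0.168,0,0.0115],[0,0,0],1],[[-0.168,0,0.0115],[0,0,0],1]])

```text
time_s: 8.45
ee_pos: [0.4631, -0.2111, 0.0075]
orientation: [[0.474, 0.88, 0.0], [0.88, -0.474, -0.003], [-0.003, 0.002, -1.0]]
ft_force: [-0.5, 0.5, -0.5]
opening: 0.0263
```

```bash
python3 -c "
from h import *
st()
im=ctrl.snapshot('scene');cv2.imwrite('pics/s7f.png',im[:,:,::-1]);crop('pics/s7.png','pics/s7f.png',190,90,290,240,4)
st()"
```

```text
t 8.45 [ 0.4631 -0.2111  0.0075] yy -28.31 z [ 4.0e-04 -3.2e-03 -1.0e+00] F [-0.5  0.5 -0.5] op 0.0263 q [-0.56  0.29  2.01 -0.    0.84 -0.07]
t 8.5 [ 0.4634 -0.2108  0.0076] yy -28.27 z [ 6.0e-04 -3.2e-03 -1.0e+00] F [-0.3  0.1 -0.6] op 0.0264 q [-0.56  0.29  2.01 -0.    0.84 -0.07]
```

View pics/s7.png

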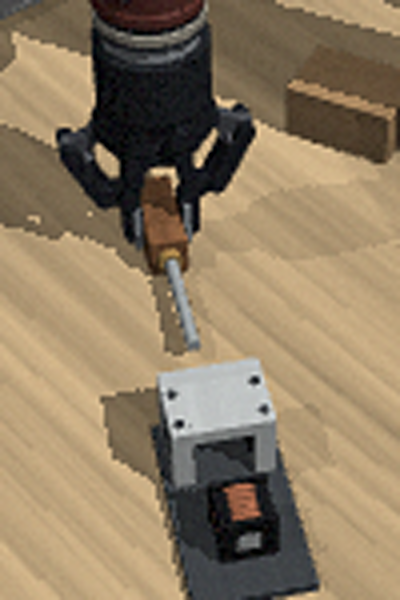

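Request:
servo_tool(steps=[[[0,0,0.0012],[0,0,0],1],[[0,0,0.0024],[0,0,0],1],[[0,0,0.0034],[0,0,0],1],[[0,0,0.0034],[0,0,0],1]])

```text
time_s: 8.9
ee_pos: [0.4638, -0.2106, 0.0071]
orientation: [[0.472, 0.882, -0.001], [0.882, -0.472, -0.003], [-0.003, 0.001, -1.0]]
ft_force: [-6.0, 1.1, 15.8]
opening: 0.0265
```

Touching the bench; ease off slightly and release gently.

Request:
servo_tool(steps=[[[0,0,-0.0005],[0,0,0],1],[[0,0,-0.001],[0,0,0],0.62],[[0,0,-0.001],[0,0,0],0.5],[[0,0,-0.001],[0,0,0],0.3],[[0,0,-0.001],[0,0,0],0.1],[[0,0,-0.001],[0,0,0],0],[[0,0,-0.001],[0,0,0],0],[[0,0,-0.001],[0,0,0],0]])

```text
time_s: 9.7
ee_pos: [0.4637, -0.2106, 0.0079]
orientation: [[0.472, 0.882, -0.001], [0.882, -0.472, -0.003], [-0.003, 0.0, -1.0]]
ft_force: [-0.1, 0.1, 0.6]
opening: 0.0854
```

```bash
python3 -c "
from h import *
st()
im=ctrl.snapshot('wrist');cv2.imwrite('pics/w8.png',cv2.resize(im[:,:,::-1],None,fx=1.5,fy=1.5,interpolation=cv2.INTER_CUBIC))"
```

```text
t 9.7 [ 0.4637 -0.2106  0.0079] yy -28.17 z [-0.0011 -0.003  -1.    ] F [-0.1  0.1  0.6] op 0.0854 q [-0.56  0.29  2.01 -0.    0.84 -0.07]
```

View pics/w8.png

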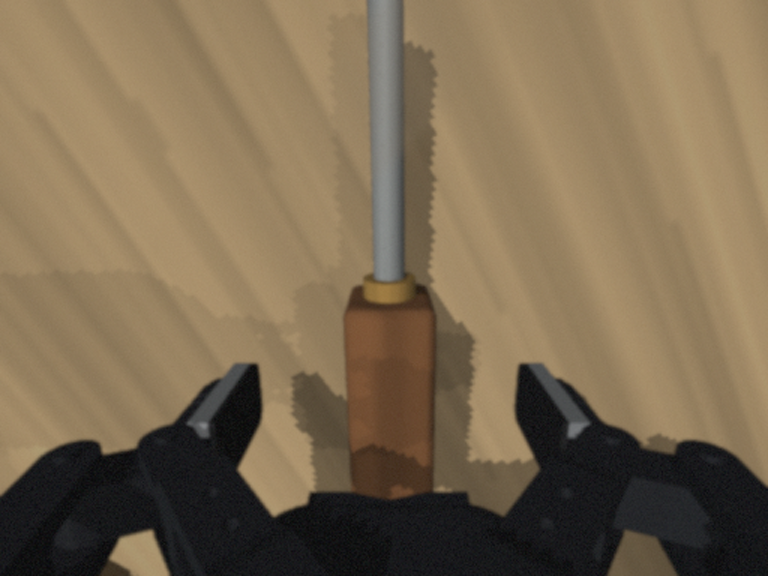

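```bash
python3 -c "
from h import *
go([.588,.022,.19],61.6)"
```

```text
shift [0.3289, -0.0003, -0.2287] turn [-0.001, 0.0014, -0.7481] rows>= 10.5
```

Request:
servo_tool(steps=[[[0,0,-0.05],[0,0,0],0],[[0,0,-0.11],[0,0,0],0],[[0,0,-0.17],[0,0,-0.05],0],[[0.06,0,-0.2287],[0,0,-0.12],0],[[0.33,0,-0.2287],[0,0,-0.748],0],[[0.33,0,-0.2287],[0,0,-0.748],0],[[0.33,0,-0.2287],[0,0,-0.748],0],[[0.33,0,-0.2287],[0,0,-0.748],0],[[0.33,0,-0.2287],[0,0,-0.748],0],[[0.33,0,-0.2287],[0,0,-0.748],0],[[0.33,0,-0.2287],[0,0,-0.748],0],[[0.33,0,-0.2287],[0,0,-0.748],0]])

```text
time_s: 10.95
ee_pos: [0.5885, 0.0233, 0.1897]
orientation: [[-0.823, 0.568, -0.002], [0.568, 0.823, -0.003], [-0.0, -0.003, -1.0]]
ft_force: [-0.5, -0.0, 0.1]
opening: 0.0853
```

```bash
python3 -c "
from h import *
st();go([.588,.022,.19],61.6)"
```

```text
t 10.95 [0.5885 0.0233 0.1897] yy 55.4 z [-0.0016 -0.003  -1.    ] F [-0.5 -0.   0.1] op 0.0853 q [-0.08  0.18  1.74 -0.    1.23 -1.04]
shift [-0.0003, -0.0017, -0.0003] turn [-0.0016, 0.0001, -0.0517] rows>= 0.7
```

Request:
servo_tool(steps=[[[0,-0.0017,0],[-0.0016,0,-0.0517],0],[[0,-0.0017,0],[-0.0016,0,-0.0517],0.3],[[0,-0.0017,0],[-0.0016,0,-0.0517],0.35]])

```text
time_s: 11.25
ee_pos: [0.5876, 0.0221, 0.1896]
orientation: [[-0.878, 0.478, -0.0], [0.478, 0.878, -0.0], [0.0, -0.0, -1.0]]
ft_force: [0.8, 0.6, 0.2]
opening: 0.0591
```

```bash
python3 -c "
from h import *
st()
im=ctrl.snapshot('wrist');cv2.imwrite('pics/w9.png',cv2.resize(im[:,:,::-1],None,fx=1.5,fy=1.5,interpolation=cv2.INTER_CUBIC))"
```

```text
t 11.25 [0.5876 0.0221 0.1896] yy 61.45 z [-2.e-04 -2.e-04 -1.e+00] F [0.8 0.6 0.2] op 0.0591 q [-0.08  0.18  1.74 -0.    1.22 -1.15]
```

View pics/w9.png

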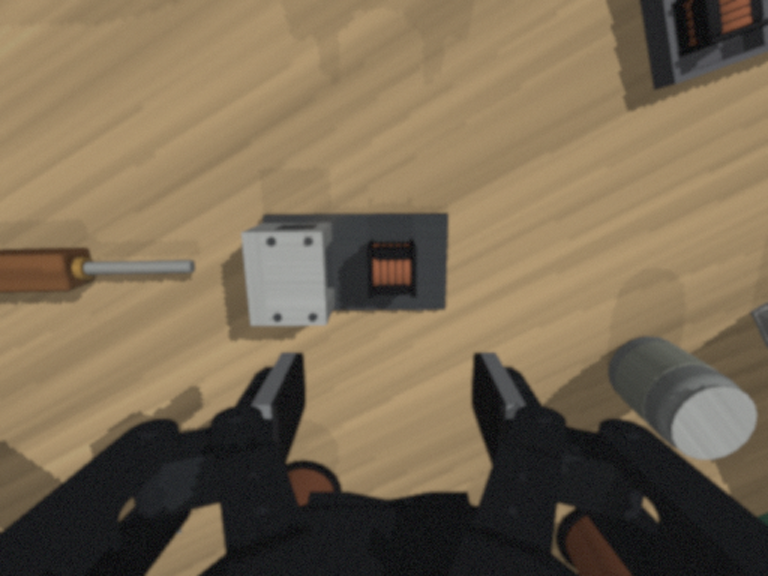

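```bash
python3 - <<'E'
from h import *
p,R=pose()
T=lambda U:(np.array(U)+.5)/1.5-.5
w=lambda U,z:wpz(T(U),z,p,R)
loc=lambda P:np.round((R.T@(P-p))*1000,1)
for U in[(368,296),(416,296),(368,241),(417,241)]:print(U,loc(w(U,.044)),loc(w(U,.008)))
print('ledge front',loc(w((447,310),.008)),loc(w((447,214),.008)),'mouth top',loc(w((326,326),.056)),loc(w((331,224),.056)))
im=cv2.imread('pics/w9.png');cv2.imwrite('pics/w9c.png',cv2.resize(im[200:340,230:460],None,fx=3.4,fy=3.4,interpolation=cv2.INTER_CUBIC))
E
```

```text
(368, 296) [-16.7 -13.3 145.6] [-27.6 -15.  181.6]
(416, 296) [-16.7  20.4 145.6] [-27.6  22.8 181.6]
(368, 241) [ 22.2 -12.7 145.6] [ 16.1 -14.4 181.6]
(417, 241) [ 22.1  20.4 145.6] [ 16.1  22.8 181.6]
ledge front [-39.3  47.8 181.6] [ 36.4  44.9 181.6] mouth top [-34.6 -41.8 133.6] [ 35.2 -35.7 133.6]
```

View pics/w9c.png

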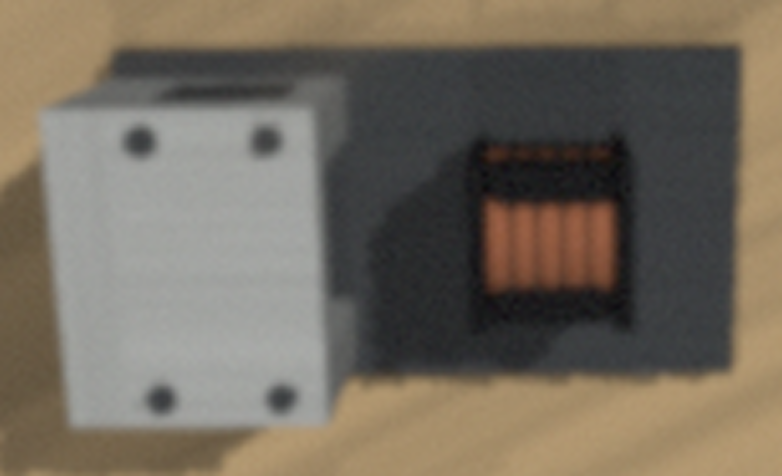

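```bash
python3 -c "
from h import *
p,R=pose();t=p+R@np.array([.0013,.0042,0]);print(t);go([t[0],t[1],.08],61.5);go([t[0],t[1],.031],61.5)"
```

```text
[0.58850792 0.02641784 0.18959269]
shift [0.0016, 0.0053, 0.137] turn [-0.0001, -0.0, -0.0002] rows>= 2.2
shift [0.0016, 0.0053, 0.1982] turn [-0.0001, -0.0, -0.0002] rows>= 3.2
```

Go down to z≈0.08 with jaws at ~46 mm first and check.

Request:
servo_tool(steps=[[[0.0016,0.0053,0.05],[0,0,0],0.46],[[0.0016,0.0053,0.1],[0,0,0],0.46],[[0.0016,0.0053,0.135],[0,0,0],0.46],[[0.0016,0.0053,0.137],[0,0,0],0.46],[[0.0016,0.0053,0.137],[0,0,0],0.46]])

```text
time_s: 11.8
ee_pos: [0.5883, 0.0264, 0.0797]
orientation: [[-0.878, 0.478, -0.001], [0.478, 0.878, -0.0], [0.001, -0.001, -1.0]]
ft_force: [0.0, -0.4, 0.9]
opening: 0.046
```

```bash
python3 -c "
from h import *
st()
im=ctrl.snapshot('wrist');cv2.imwrite('pics/w10.png',cv2.resize(im[:,:,::-1],None,fx=1.5,fy=1.5,interpolation=cv2.INTER_CUBIC))"
```

```text
t 11.8 [0.5883 0.0264 0.0797] yy 61.42 z [-0.0013 -0.     -1.    ] F [ 0.  -0.4  0.9] op 0.046 q [-0.07  0.31  1.8  -0.    1.03 -1.15]
```

View pics/w10.png

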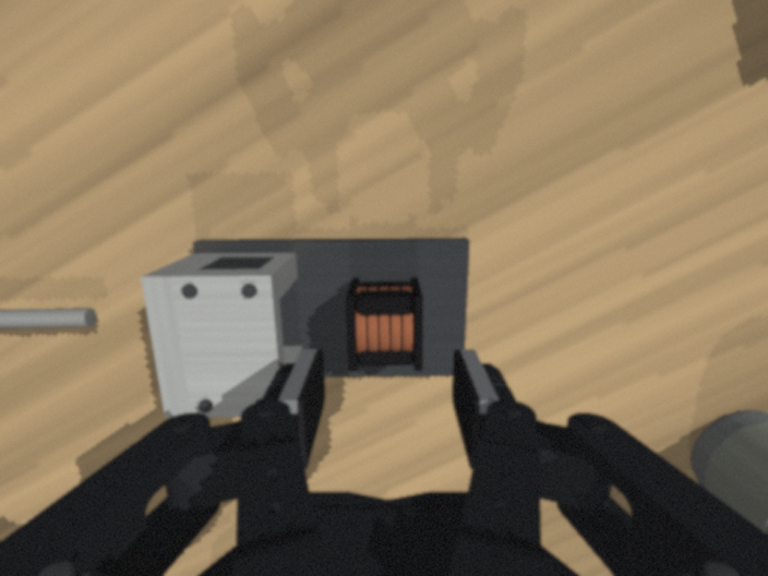

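```bash
python3 - <<'E'
from h import *
p,R=pose()
T=lambda U:(np.array(U)+.5)/1.5-.5
loc=lambda U,z:np.round((R.T@(wpz(T(U),z,p,R)-p))*1000,1)
for U in[(276,278),(280,370)]:print(loc(U,.056))
for U in[(351,366),(422,366),(356,296),(417,296)]:print(U,loc(U,.044))
print(loc((298,255),.056),loc((289,408),.06))
E
```

```text
[ 27.3 -44.5  25.3]
[-13.6 -45.8  25.4]
(351, 366) [-17.6 -16.3  37.4]
(422, 366) [-17.7  16.4  37.4]
(356, 296) [ 16.1 -13.3  37.3]
(417, 296) [16.  13.5 37.3]
[ 36.8 -35.   25.3] [-29.7 -42.1  21.4]
```

Request:
servo_tool(steps=[[[0,0,0.025],[0,0,0],0.46],[[0,0,0.048],[0,0,0],0.46],[[0,0,0.06],[0,0,0],0.46],[[0,0,0.061],[0,0,0],0.46],[[0,0,0.061],[0,0,0],0.55],[[0,0,0.061],[0,0,0],0.62],[[0,0,0.061],[0,0,0],0.8],[[0,0,0.061],[0,0,0],1],[[0,0,0.061],[0,0,0],1],[[0,0,0.061],[0,0,0],1]], force=35)

```text
time_s: 12.85
ee_pos: [0.5912, 0.0261, 0.0342]
orientation: [[-0.878, 0.478, 0.005], [0.478, 0.878, -0.001], [-0.004, 0.002, -1.0]]
ft_force: [-0.8, 0.1, 5.8]
opening: 0.0327
```

```bash
python3 -c "
from h import *
st()
im=ctrl.snapshot('wrist');cv2.imwrite('pics/w11.png',cv2.resize(im[:,:,::-1],None,fx=1.5,fy=1.5,interpolation=cv2.INTER_CUBIC))
im=ctrl.snapshot('scene');cv2.imwrite('pics/s11f.png',im[:,:,::-1]);crop('pics/s11.png','pics/s11f.png',190,110,310,250,4.2)"
```

```text
t 12.85 [0.5912 0.0261 0.0342] yy 61.43 z [ 4.8e-03 -6.0e-04 -1.0e+00] F [-0.8  0.1  5.8] op 0.0327 q [-0.07  0.38  1.81 -0.    0.94 -1.15]
```

View pics/w11.png

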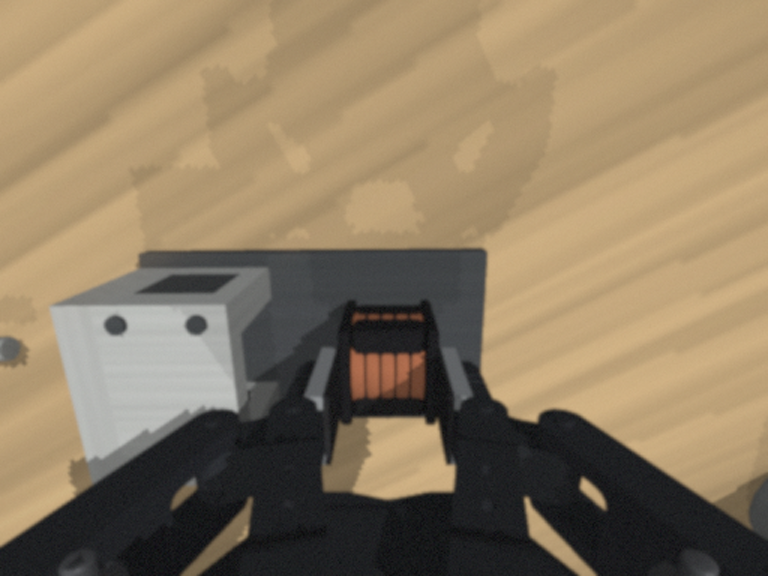

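View pics/s11.png

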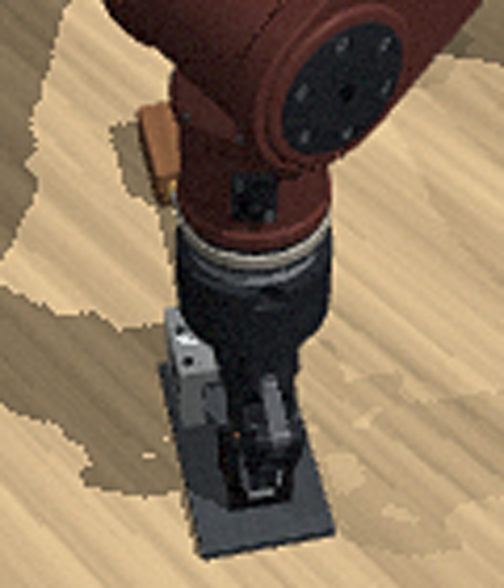

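```bash
python3 -c "
from h import *
print(pz('top',(206,104),.085))
go([.60,.335,.16],80.6)"
```

```text
[0.77111154 0.16744258 0.085     ]
shift [0.1743, 0.3446, -0.1574] turn [0.0005, 0.0022, -0.1597] rows>= 6.7
```

Request:
servo_tool(steps=[[[0,0,-0.02],[0,0,0],1],[[0,0,-0.06],[0,0,0],1],[[0,0,-0.11],[0,0,0],1],[[0.02,0.04,-0.15],[0,0,0],1],[[0.06,0.1,-0.157],[0.0005,0.002,-0.05],1],[[0.174,0.3446,-0.157],[0.0005,0.002,-0.16],1],[[0.174,0.3446,-0.157],[0.0005,0.002,-0.16],1],[[0.174,0.3446,-0.157],[0.0005,0.002,-0.16],1],[[0.174,0.3446,-0.157],[0.0005,0.002,-0.16],1],[[0.174,0.3446,-0.157],[0.0005,0.002,-0.16],1],[[0.174,0.3446,-0.157],[0.0005,0.002,-0.16],1],[[0.174,0.3446,-0.157],[0.0005,0.002,-0.16],1]])

```text
time_s: 14.15
ee_pos: [0.5996, 0.335, 0.1596]
orientation: [[-0.987, 0.161, -0.0], [0.161, 0.987, -0.001], [0.0, -0.001, -1.0]]
ft_force: [1.0, -0.3, -1.3]
opening: 0.0329
```

```bash
python3 -c "
from h import *
st()
im=ctrl.snapshot('wrist');cv2.imwrite('pics/w12.png',cv2.resize(im[:,:,::-1],None,fx=1.5,fy=1.5,interpolation=cv2.INTER_CUBIC));st()"
```

```text
t 14.15 [0.5996 0.335  0.1596] yy 80.72 z [-2.0e-04 -1.3e-03 -1.0e+00] F [ 1.  -0.3 -1.3] op 0.0329 q [ 0.41  0.41  1.51 -0.    1.22 -1.  ]
t 14.2 [0.5998 0.3341 0.1595] yy 80.64 z [-4.0e-04 -1.4e-03 -1.0e+00] F [ 0.2  0.6 -1.3] op 0.033 q [ 0.41  0.41  1.51 -0.    1.22 -1.  ]
```

View pics/w12.png

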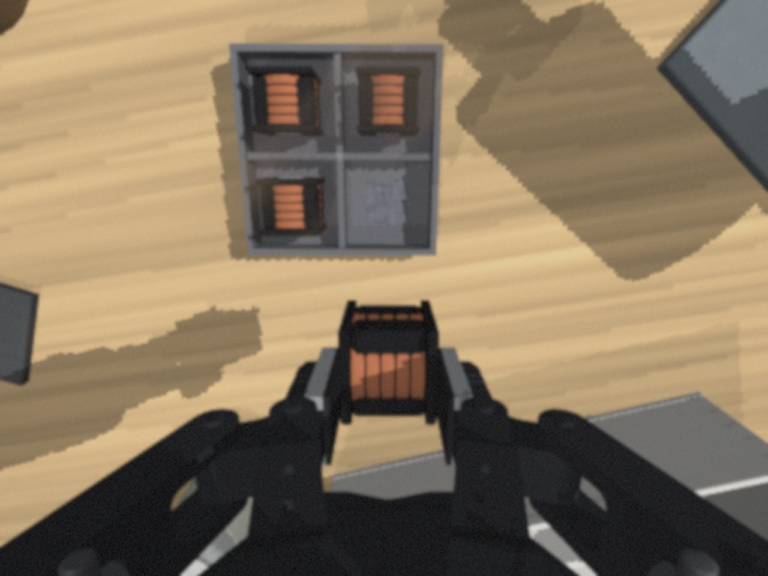

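```bash
python3 - <<'E'
from h import *
from scipy.optimize import least_squares
p=np.array([.5997,.3346,.1596]);R=ctrl.read_state()['orientation']
T=lambda U:(np.array(U)+.5)/1.5-.5
# image: up=tool x (-x world), right=tool y (+y)
O=[((-.062,-.062),(231,45)),((-.062,.062),(442,45)),((.062,.062),(435,253)),((.062,-.062),(249,253)),((0,0),(340,156)),((.062,0),(342,252)),((0,.062),(438,156))]
def P(v,l,z):
    c,s=np.cos(v[2]),np.sin(v[2]);return [v[0]+c*l[0]-s*l[1],v[1]+s*l[0]+c*l[1],z]
f=lambda v:np.concatenate([wproj(P(v,l,.024),p,R)-T(u) for l,u in O])
r=least_squares(f,[.52,.316,-.16]);print(r.x,np.round(f(r.x),1))
c=P(r.x,(.03,.03),.004);print('cell',c,wproj(c,p,R)*1.5, 'yaw',np.degrees(r.x[2]))
print('felt seen', wpz(T((379,198)),.004,p,R))
E
```

```text
[ 0.51921841  0.31770608 -0.16622649] [-1.5 -1.3  0.9 -1.   0.8  1.1 -0.7  0.8 -0.5 -0.2  0.   1.6  1.  -0. ]
cell [np.float64(0.5537687607970837), np.float64(0.3423287062166821), 0.004] [387.48873504 202.39660873] yaw -9.52407630827862
felt seen [0.5497336 0.3369698 0.004    ]
```

```bash
python3 -c "
from h import *
go([.5537,.342,.10],80.5);go([.5537,.342,.05],80.5)"
```

```text
shift [0.0584, 0.0005, 0.0744] turn [-0.0007, -0.0001, 0.0011] rows>= 1.5
shift [0.0584, 0.0006, 0.1369] turn [-0.0007, -0.0001, 0.0011] rows>= 2.4
```

Request:
servo_tool(steps=[[[0.025,0.0005,0],[-0.0007,0,0.001],1],[[0.05,0.0005,0.02],[-0.0007,0,0.001],1],[[0.0584,0.0005,0.06],[-0.0007,0,0.001],1],[[0.0584,0.0005,0.1],[-0.0007,0,0.001],1],[[0.0584,0.0005,0.12],[-0.0007,0,0.001],1],[[0.0584,0.0005,0.127],[-0.0007,0,0.001],1],[[0.0584,0.0005,0.127],[-0.0007,0,0.001],1]])

```text
time_s: 14.9
ee_pos: [0.5539, 0.341, 0.0575]
orientation: [[-0.986, 0.166, -0.001], [0.166, 0.986, -0.0], [0.001, -0.001, -1.0]]
ft_force: [0.9, 0.0, -0.3]
opening: 0.0329
```

```bash
python3 -c "
from h import *
st()
im=ctrl.snapshot('wrist');cv2.imwrite('pics/w13.png',cv2.resize(im[:,:,::-1],None,fx=1.5,fy=1.5,interpolation=cv2.INTER_CUBIC))
im=ctrl.snapshot('scene');cv2.imwrite('pics/s13f.png',im[:,:,::-1]);crop('pics/s13.png','pics/s13f.png',310,220,430,340,5);st()"
```

```text
t 14.9 [0.5539 0.341  0.0575] yy 80.44 z [-1.1e-03 -5.0e-04 -1.0e+00] F [ 0.9  0.  -0.3] op 0.0329 q [ 0.44  0.46  1.65  0.    1.03 -0.96]
t 15.0 [0.5554 0.3422 0.0597] yy 80.47 z [ 0.0026  0.0014 -1.    ] F [ 0.5 -0.4 -0.7] op 0.0329 q [ 0.44  0.46  1.65  0.    1.03 -0.96]
```

View pics/w13.png

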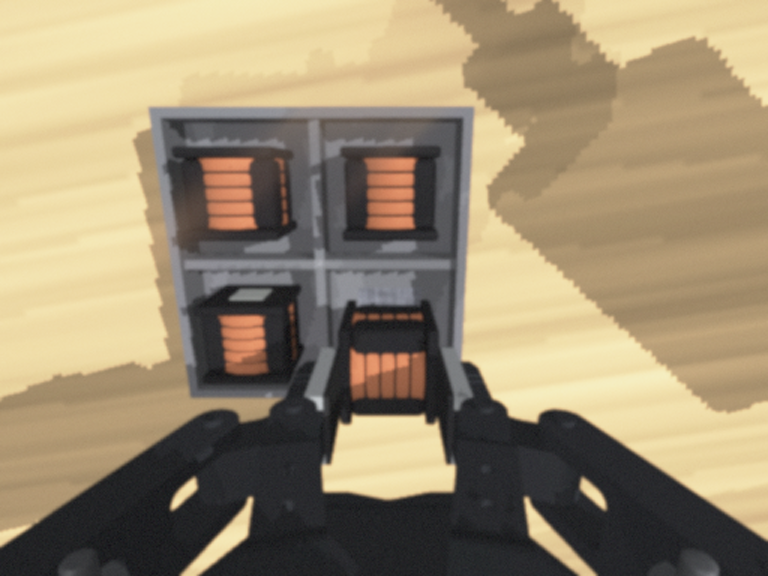

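View pics/s13.png

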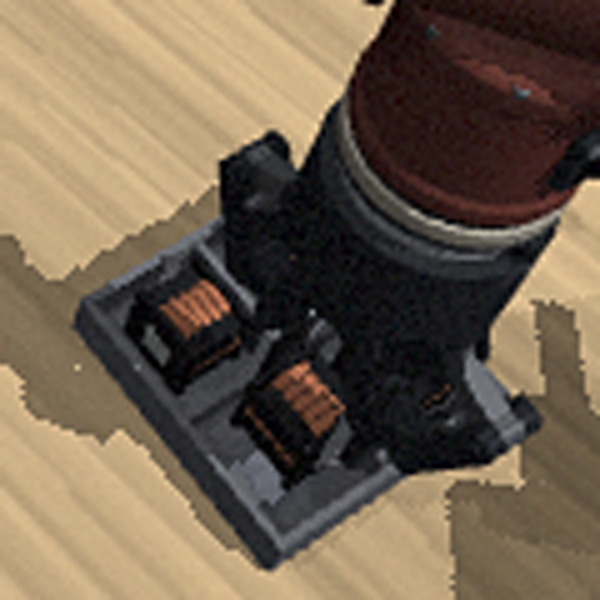

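```bash
python3 - <<'E'
from h import *
from scipy.optimize import least_squares
s=ctrl.read_state();p=s['ee_pos'];R=Rdown(80.47);print(p)
T=lambda U:(np.array(U)+.5)/1.5-.5
O=[((-.062,-.062),(151,108)),((-.062,.062),(473,108)),((.062,-.062),(191,397)),((0,0),(319,265)),((0,.062),(463,264)),((0,-.062),(173,265))]
def P(v,l,z):
    c,s=np.cos(v[2]),np.sin(v[2]);return [v[0]+c*l[0]-s*l[1],v[1]+s*l[0]+c*l[1],z]
f=lambda v:np.concatenate([wproj(P(v,l,.024),p,R)-T(u) for l,u in O])
r=least_squares(f,[.52,.316,-.16]);print(r.x,np.round(f(r.x),1))
c=np.array(P(r.x,(.03,.03),.004));print('cell in tool mm',np.round(R.T@(c-p)*1000,1))
for U in[(343,415),(432,415),(352,350),(427,350)]:print(np.round((R.T@(wpz(T(U),p[2]+.012,p,R)-p))*1000,1))
E
```

```text
[0.55537447 0.34217688 0.0596993 ]
[ 0.52101875  0.31856978 -0.1666956 ] [-0.5 -0.1 -0.4 -0.1  0.4 -1.1 -0.2  0.2  0.9  0.8 -0.1  0.2]
cell in tool mm [-0.   1.  55.7]
[-12.3 -15.1 -12. ]
[-12.4  15.7 -12. ]
[ 12.1 -11.4 -12. ]
[ 12.1  13.4 -12. ]
```

Request:
servo_tool(steps=[[[0,0.001,0.01],[0,0,0],1],[[0,0.001,0.02],[0,0,0],1],[[0,0.001,0.026],[0,0,0],1],[[0,0.001,0.029],[0,0,0],1],[[0,0.001,0.0315],[0,0,0],1],[[0,0.001,0.0315],[0,0,0],1]])

```text
time_s: 15.6
ee_pos: [0.5553, 0.3429, 0.034]
orientation: [[-0.986, 0.165, 0.002], [0.165, 0.986, 0.001], [-0.002, 0.001, -1.0]]
ft_force: [-0.4, -0.3, -1.1]
opening: 0.0329
```

Request:
servo_tool(steps=[[[0,0,0.0012],[0,0,0],1],[[0,0,0.0022],[0,0,0],1],[[0,0,0.003],[0,0,0],1]])

```text
time_s: 15.9
ee_pos: [0.5554, 0.343, 0.0317]
orientation: [[-0.986, 0.165, 0.002], [0.165, 0.986, 0.001], [-0.002, 0.002, -1.0]]
ft_force: [-0.7, -0.8, -1.5]
opening: 0.0332
```

Request:
servo_tool(steps=[[[0,0,0.0008],[0,0,0],1],[[0,0,0.0014],[0,0,0],1],[[0,0,0.0014],[0,0,0],1]])

```text
time_s: 16.2
ee_pos: [0.5553, 0.3429, 0.0305]
orientation: [[-0.986, 0.165, 0.002], [0.165, 0.986, 0.001], [-0.002, 0.001, -1.0]]
ft_force: [-0.5, 0.7, -2.0]
opening: 0.0333
```

Request:
servo_tool(steps=[[[0,0,0.0008],[0,0,0],1],[[0,0,0.0014],[0,0,0],1],[[0,0,0.0014],[0,0,0],1]])

```text
time_s: 16.5
ee_pos: [0.5555, 0.343, 0.0303]
orientation: [[-0.986, 0.165, 0.002], [0.165, 0.986, 0.001], [-0.002, 0.001, -1.0]]
ft_force: [-2.0, -1.7, 4.8]
opening: 0.0335
```

```bash
python3 -c "
from h import *
st()
im=ctrl.snapshot('wrist');cv2.imwrite('pics/w14.png',cv2.resize(im[:,:,::-1],None,fx=1.5,fy=1.5,interpolation=cv2.INTER_CUBIC));st()"
```

```text
t 16.5 [0.5555 0.343  0.0303] yy 80.48 z [ 0.0021  0.0011 -1.    ] F [-2.  -1.7  4.8] op 0.0335 q [ 0.45  0.5   1.66  0.    0.98 -0.96]
t 16.55 [0.5555 0.343  0.0302] yy 80.48 z [ 0.0022  0.0011 -1.    ] F [-1.7 -1.9  4.1] op 0.033 q [ 0.45  0.5   1.66  0.    0.98 -0.96]
```

View pics/w14.png

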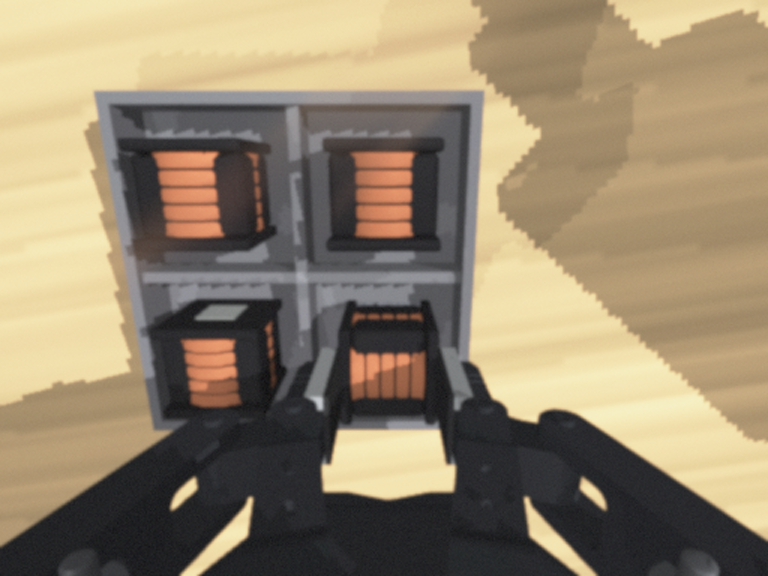

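Request:
servo_tool(steps=[[[0,0,-0.0005],[0,0,0],0.6],[[0,0,-0.0005],[0,0,0],0.55],[[0,0,-0.0005],[0,0,0],0.5],[[0,0,-0.0005],[0,0,0],0.48],[[0,0,-0.0005],[0,0,0],0.48]])

```text
time_s: 17.05
ee_pos: [0.5554, 0.343, 0.0304]
orientation: [[-0.986, 0.165, 0.002], [0.165, 0.986, 0.001], [-0.002, 0.001, -1.0]]
ft_force: [0.7, -0.1, 0.7]
opening: 0.0444
```

```bash
python3 -c "
from h import *
im=ctrl.snapshot('wrist');cv2.imwrite('pics/w15.png',cv2.resize(im[:,:,::-1],None,fx=1.5,fy=1.5,interpolation=cv2.INTER_CUBIC));st()"
```

```text
t 17.1 [0.5555 0.343  0.0305] yy 80.48 z [ 0.0021  0.0011 -1.    ] F [-0.4 -0.8 -0. ] op 0.0446 q [ 0.45  0.5   1.66  0.    0.98 -0.96]
```

View pics/w15.png

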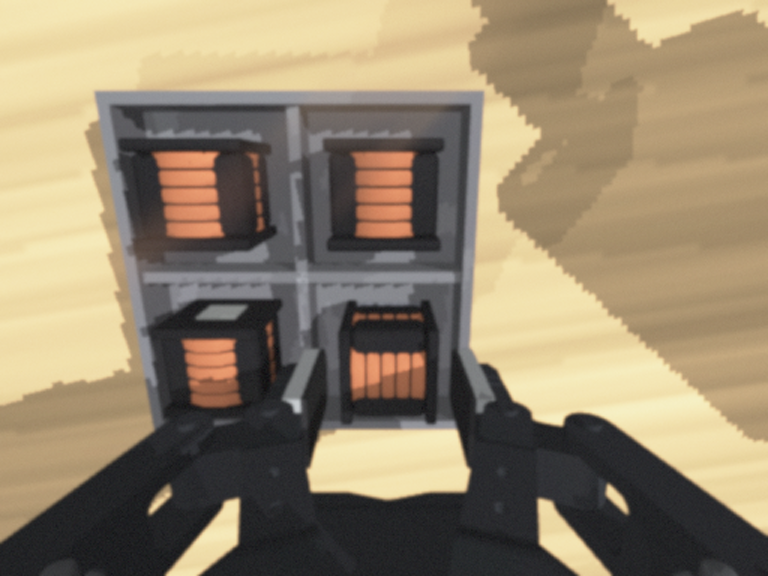

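Released; the left neighbour is not disturbed. Lift straight up.

Request:
servo_tool(steps=[[[0,0,-0.02],[0,0,0],0.48],[[0,0,-0.06],[0,0,0],0.48],[[0,0,-0.11],[0,0,0],0.48],[[0,0,-0.16],[0,0,0],0.48],[[-0.1,0,-0.17],[0,0,0],0.48],[[-0.1,0,-0.17],[0,0,0],0.48],[[-0.1,0,-0.17],[0,0,0],0.48]])

```text
time_s: 17.8
ee_pos: [0.6388, 0.3287, 0.1701]
orientation: [[-0.986, 0.168, 0.009], [0.168, 0.986, 0.003], [-0.008, 0.004, -1.0]]
ft_force: [-0.0, -0.7, 0.5]
opening: 0.0446
```

```bash
python3 -c "
from h import *
im=ctrl.snapshot('wrist');cv2.imwrite('pics/w16.png',cv2.resize(im[:,:,::-1],None,fx=1.5,fy=1.5,interpolation=cv2.INTER_CUBIC));st()
im=ctrl.snapshot('scene');cv2.imwrite('pics/s16.png',cv2.resize(im[:,:,::-1],None,fx=1.5,fy=1.5))"
```

```text
t 17.85 [0.6361 0.3291 0.1686] yy 80.37 z [ 0.0047  0.0022 -1.    ] F [ 0.8  0.  -0.8] op 0.0444 q [ 0.38  0.45  1.43  0.    1.25 -1.02]
```

View pics/w16.png

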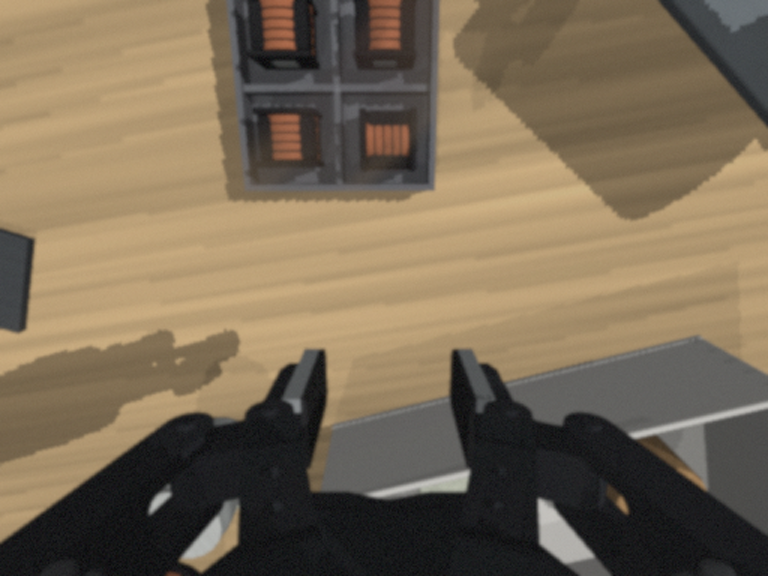

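View pics/s16.png

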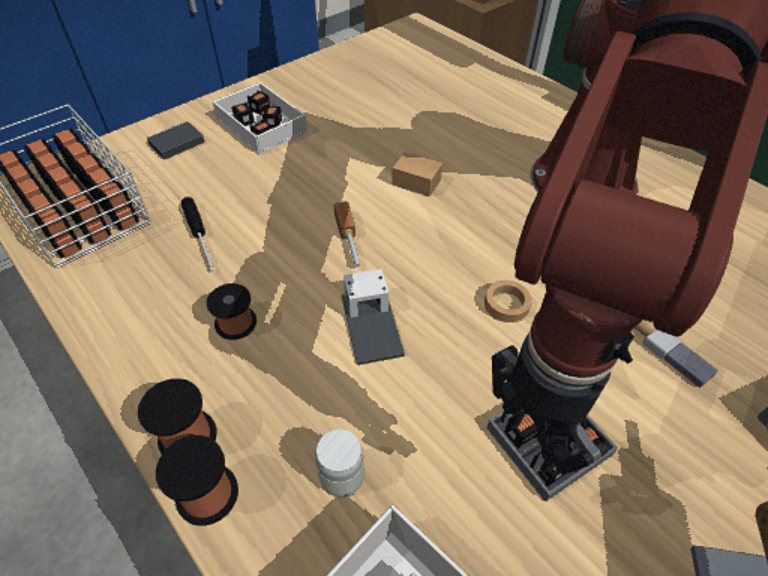

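Request:
servo_tool(steps=[[[0,0,0],[0,0,0],0.48],[[0,0,0],[0,0,0],0.48],[[0,0,0],[0,0,0],0.48]])

```text
time_s: 18.2
ee_pos: [0.6332, 0.3298, 0.1672]
orientation: [[-0.986, 0.165, 0.001], [0.165, 0.986, 0.001], [-0.001, 0.002, -1.0]]
ft_force: [-0.1, -0.5, -0.1]
opening: 0.0443
```

```bash
python3 -c "
from h import *
st();print(ctrl.close_job())"
```

```text
t 18.2 [0.6332 0.3298 0.1672] yy 80.48 z [ 0.0012  0.0013 -1.    ] F [-0.1 -0.5 -0.1] op 0.0443 q [ 0.38  0.45  1.43  0.    1.25 -1.02]
the job is handed in; nothing more can be done
None
```

The job is done and handed in at 18.2 s of the 51 s allowed. I pushed the coil out onto the ledge with the drift's rod. I then laid the drift flat behind the mould and set the coil down in the empty cell of the box.

- **Pushing and laying down:** pushing showed about 7 N on the wrist. The drift met the bench at about 16 N before I opened the jaws, the highest force I read.
- **Coil:** it was centred within about 1 mm over the cell just before lowering, and met the floor at about 5 N. The last wrist picture shows it level and centred in the cell.
- **Everything else:** the other three coils and the bystander objects look where they were, and the gripper is clear of everything.
- **Coil direction:** its winding axis is a quarter turn from the three boxed coils. The task did not ask for a direction, so I left it.

No check failed or disagreed by more than about 2 mm. I judged the final positions by eye from the last pictures and did not measure them again.

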